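# Gauge the sensor housing's guide tube and show the tip to the reader

### The arm

A 6-joint arm with a two-finger parallel gripper is mounted at the origin on the work surface. World frame = base frame: x ahead of the robot, y to its left, z up, the work surface at z = 0. Lengths are in m, angles in rad, forces in N, time in s.
With the tool pointing down it reaches from about 0.325 to 0.85 m from the base axis. Payload 4.4 kg.
Tool frame: the origin (TCP) lies midway between the tips of the shut fingers; the grasp point (between the pads) lies 19 mm behind it; z points along the fingers, y is the line along which they close (so a half turn about z gives the same grasp; the last joint's range is limited). The gripper opens to 94 mm and grips with 3 to 60 N. Pads are 16 mm wide; open, the fingers measure 119 mm over their backs; the gripper's body (75 mm by 177 mm) begins 78 mm behind the grasp point.
Start: joints at [-1.433, 0.207, 1.542, -0, 1.393, -0.15], TCP at [0.164, -0.551, 0.205] pointing down, gripper open.
Joint ranges: [-2.73, 2.73], [-0.86, 2.22], [0.23, 2.46], [-1.11, 4.25], [0.08, 2.63], [-2.82, 2.82]. Speed limits (rad/s): [2.79, 2.79, 3.14, 3.14, 3.14, 3.14].

### API

Orientations are given as a unit quaternion [w, x, y, z].
In Python, from cell import arm, vision gives the robot as it stands.
- The arm moves only by the shell command python3 -m inch 'ROWS' [OPENING]. ROWS is JSON, a list of rows, each an object of numbers: "dx", "dy", "dz": the shift along the tool's x, y, z in mm; "rx", "ry", "rz": the turn, a rotation vector about the tool's x, y, z in units of 10 degrees (1.0 is 10 degrees). In form: [{"dx": .., "dy": .., "dz": .., "rx": .., "ry": .., "rz": ..}, ...]. A call has 1 to 12 rows; each row is the pose to reach, as a shift and turn from the pose commanded when the call began, along the tool's axes at that moment; what a row does not reach only later rows make up. A row lasts 1/8 s, in which the tool goes at most 62.5 mm and 10.7 degrees, less where a joint would pass 70% of its speed; a pose out of reach is approached as far as the arm can. A call with a gripper value outside its range is refused whole. OPENING is the opening, from 0 (shut) to 1 (fully open), set as the call begins (- or left out, the last holds). The fingers move at their own pace and stop on an object; the grip force is fixed at half the most. Time passes only in rows, so rows that repeat a pose let the fingers close. It gives the time, the measured TCP pose, the force, the opening and the grip force at its end, in the units of the state.
- arm.get_state(): the state, without advancing time (a new reading comes with each control period).
- vision.snapshot(name): name is "scene" or "side" or "wrist"; returns the picture (420x560x3 uint8, red, green, blue); there is no depth.
- vision.calibration(name): a dict with "camera_matrix" (3x3 intrinsics, pixels), "extrinsics" (4x4, takes a point from world to camera coordinates). Camera axes: x right, y down, z forward; pixel columns grow to the right and rows downward; lengths in m; the calibration is good to about 2 mm. A picture is of the moment at which its call begins: read the wrist's pose just before it. calibration takes no time and is no camera call; for the wrist camera it gives the pose at the moment of the call.
- arm.close_job(): hands the job in; it is judged then, once.
The state is a dict: "clock": time; "joints": joint angles; "joint_vel": joint speeds; "effort": joint torques, N m; "tool_pos": TCP position; "tcp_rot": TCP orientation; "ft_force": force on the tool from outside, world axes, zero at the start; "moment": the same for the moment, N m; "grip_width": finger opening in m; "grasp_force": force on a finger pad.
Only numpy, scipy, OpenCV 4.12 (cv2) and the standard library are available. Lean on these libraries where they do the work, as an engineer would, in place of code of your own. Each camera call takes 0.05 s, during which the arm holds its last target. There are 200 camera calls.

### The job

First raise the reader's display until it stands upright, square to its deck (about 90 degrees open), and leave it standing there. Then lift the gauge rod from its cradle by its red handle, push it down the housing's sloping brass guide tube until its collar stops against the tube's mouth, draw it right out again, and hold it level with its orange tip about 60 mm above the reading eye in the reader's deck. Finish while still holding the rod there, touching nothing but your gripper; do not disturb the multimeter, the blue capacitor or the white puck.

Things in the scene. Friction and masses are not known exactly. Their poses are not given: they have to be found in the camera images.
- eye (a point): the reading eye: red dot in a black and white ring, flush in the top of the reader's deck. The reader is a grey flat box fixed to the bench, 140 (its x) x 190 (its y) x 50 mm high. Axes of this point = reader axes (z up, x from its front edge to its hinge). The eye lies 30 mm in front of the deck's centre, 50 mm above the bench, 100 mm in front of the hinge line
- display (a joint): opening angle of the reader's black display panel (140 x 190 x 10 mm) in rad: 0 = lying shut on the deck, grows as its front edge is raised, 1.57 = upright, stops at 2.3. Starts between 0 and 0.25. The hinge is stiff (friction about 0.35 N m, the panel weighs 0.25 kg): it stays at whatever angle it is left; a pull of 3 to 4 N at the bar moves it
- display_bar (a point): centre of the yellow round bar by which the display is raised: 10 mm diameter, along the reader's y, 72 mm clear between its two yellow arms, 45 mm clear of the panel's front edge, 185 mm from the hinge line. From above, gripper fingers can close on it one on each side (closing along the reader's x) and the bar turns between them as it is raised. Axes = the panel's (turn with it)
- display_hinge (a point): point of the hinge line at the reader's far (+x) top edge, 50 mm above the bench, half-way along; the hinge line is the panel's y axis. Raising turns the panel from pointing to the reader's -x (shut) up to vertical (1.57)
- rod_grip (a point): centre of the gauge rod's red handle, the place to grip: square bar 16 x 16 mm, 100 mm long, with black rings painted near its ends. Axes: x along the rod from tip to handle, z up as it lies. The loose rod (0.1 to 0.2 kg, balanced near the collar) starts level in a grey cradle, axis 56 mm above the bench. Lift straight up
- cradle: grey cradle fixed to the bench, base 190 x 50 mm, 10 mm high, origin on the bench under rod_collar's starting place, x along the rod towards its handle. Its two open-topped notched posts, 12 mm thick along x and up to 59 mm high, stand at x = -45 mm and x = +100 mm, so the middle of the handle is free all round
- rod_collar (a point): centre of the collar's stop face on the rod's axis, 58 mm from rod_grip and 80 mm from the tip. The brass collar is a disc of 37 mm diameter, 8 mm thick, on the handle side of this point. Axes as rod_grip
- rod_tip (a point): end of the rod's orange tip, 138 mm from rod_grip along the rod's -x; the rod's shank is steel, 9 mm diameter. Axes as rod_grip
- guide_tube: brass guide tube fixed in the blue sensor housing. Origin: centre of its mouth, 95 mm above the bench. z = tube axis, pointing out of the mouth, rising 25 degrees above level (heading away from the robot); y is level. Bore 14 mm, flared to 27 mm at the mouth, rim 39 mm outer diameter, 90 mm deep. With the collar stopped, rod_collar lies at this origin and the rod's x is along this z. The housing (90 x 80 mm, 108 mm high) lies behind the mouth, its front face 30 mm behind
- multimeter: bystander: yellow and black hand multimeter lying flat, 160 x 78 x 38 mm, loose; origin under its centre
- capacitor_center (a point): bystander: centre of a standing blue cylinder, 36 mm diameter, 65 mm high, loose
- puck_center (a point): bystander: centre of a flat white square box, 90 x 90 x 25 mm, loose
There are look-alikes about, which are no part of the job. Leave any green or purple look-alike of the part that bears rod_grip alone. What is shaped like the cradle but pink is not meant.

How it is judged:
On the way, in this order (a step that is already met when the one before it is completed fails the run):
1. the display stands upright (90 degrees, give or take 10) and still (value of joint display between 1.4 and 1.74 rad and velocity of joint display between -0.1 and 0.1 rad/s), for 0.3 s.
2. the rod is in the guide tube with its collar stopped against the mouth (gap under 3 mm) (z of rod_collar in the frame of guide_tube below 0.003 m and distance between rod_collar and guide_tube below 0.007 m and angle between the x axis of rod_tip and the z axis of guide_tube, either way round below 0.1 rad and value of joint display between 1.4 and 1.74 rad), for 0.2 s.
3. the rod is right out of the tube (z of rod_tip in the frame of guide_tube above 0.005 m), for 0.1 s.
At the end, for the whole second after the job is handed in: The gripper holds the rod still, clear of reader, housing and cradle; the rod is level within 7 degrees, its tip within 25 mm of the point over the reading eye and 35 to 90 mm above it; the display still stands at 90 degrees, give or take 10 (horizontal distance between rod_tip and eye below 0.025 m and z of rod_tip in the frame of eye between 0.035 and 0.09 m and angle between rod_tip's own x axis and vertical between 1.4508 and 1.6908 rad and value of joint display between 1.4 and 1.74 rad and contact force between rod and the fingers above 1 N and contact force between rod and reader below 0.05 N and contact force between rod and housing below 0.05 N and contact force between rod and cradle below 0.05 N and linear speed of rod below 0.02 m/s); the arm keeps its last pose, push and grip.
It fails at once if a bystander (multimeter, capacitor or puck) is moved more than 20 mm (distance of any of multimeter, capacitor_center, puck_center from where it was at the start of the episode above 0.02 m).
It also fails if it takes over 70 s, if anything falls off the work surface, if the arm or the gripper's body presses on something with over 40 N, if the wrist force passes 120 N, or if a joint passes its speed limit or range.

## Working session

There is one attempt and no reset: what is moved stays moved. The work goes in short steps, Python scripts to look and compute and a shell command to move; the robot and the scene stay as the last step left them, time stands still between calls to the robot, and variables do not carry over. Pictures are saved under pics/ and viewed, at most 10 in all, crops included, and the job is handed in when it is done.

```bash
ls; mkdir -p pics; python3 - <<'E'
from cell import arm, vision
import cv2,numpy as np
for n in ["scene","side"]:
    im=vision.snapshot(n); cv2.imwrite(f"pics/{n}0.png",im[:,:,::-1])
    c=vision.calibration(n); print(n,np.round(c["camera_matrix"],1).tolist(),np.round(c["extrinsics"],3).tolist())
print(arm.get_state())
E
```

```text
pics
scene [[421.4, 0.0, 284.4], [0.0, 421.4, 208.2], [0.0, 0.0, 1.0]] [[-0.028, 1.0, 0.01, 0.129], [0.59, 0.025, -0.807, -0.185], [-0.807, -0.016, -0.59, 1.605], [0.0, 0.0, 0.0, 1.0]]
side [[492.1, 0.0, 275.0], [0.0, 492.1, 216.6], [0.0, 0.0, 1.0]] [[-0.801, -0.599, 0.021, 0.317], [-0.41, 0.522, -0.748, 0.302], [0.437, -0.607, -0.664, 0.917], [0.0, 0.0, 0.0, 1.0]]
{'clock': 0.1, 'joints': array([-1.43251505e+00,  2.07313590e-01,  1.54274232e+00, -1.81141908e-05,
        1.39349519e+00, -1.50444510e-01]), 'joint_vel': array([-1.43132609e-03, -1.41706717e-03, -3.71712622e-03,  1.01137029e-05,
        5.60339725e-05,  1.31021943e-03]), 'effort': array([-6.47400193e-04, -3.71870899e+01, -2.82292914e+01,  7.00788223e-02,
        3.12320085e-02, -4.85116971e-05]), 'tool_pos': array([ 0.16363728, -0.55049919,  0.20445156]), 'tcp_rot': array([-9.79259949e-04,  9.89597057e-01,  1.43863498e-01, -2.95814781e-06]), 'ft_force': array([ 0.21654882, -0.58792885, -0.30276254]), 'moment': array([-0.00689602, -0.00656289,  0.00363478]), 'grasp_force': 0.0, 'grip_width': 0.09410994369271064}
```

View pics/scene0.png

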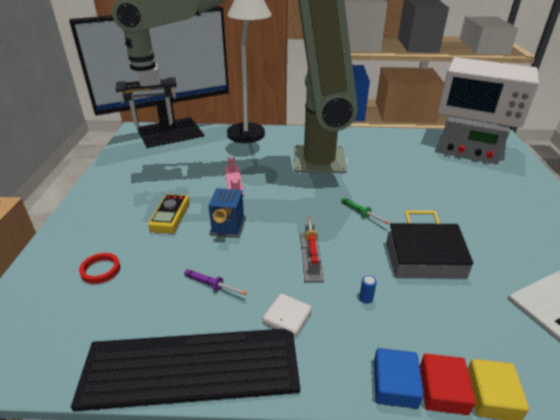

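View pics/side0.png

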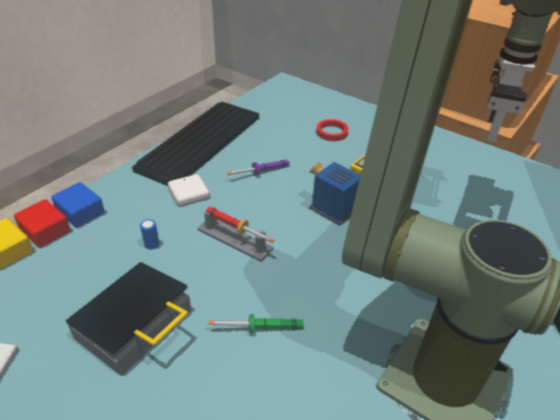

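The scene view shows the reader at (428,250) with its yellow bar at (423,215), the housing at (227,212) with its mouth near (221,215), and the multimeter at (170,212). The puck is at (287,315) and the capacitor at (368,290).

There are three rod candidates. The one with the red handle at (313,248) lies in a grey cradle, which fits the description. The green one at (360,212) and the purple one at (210,280) are look-alikes, as is the pink cradle at (234,178). Next I'll measure by colour masks.

```bash
cat > h.py <<'E'
import numpy as np,cv2
from scipy.spatial.transform import Rotation as R
from cell import arm,vision
def cam(n):
    c=vision.calibration(n); return np.array(c["camera_matrix"]),np.array(c["extrinsics"])
def ray(c,px):
    K,E=c; d=E[:3,:3].T@np.linalg.solve(K,[px[0],px[1],1.]); return -E[:3,:3].T@E[:3,3],d/np.linalg.norm(d)
def onz(c,px,z):
    o,d=ray(c,px); return o+d*(z-o[2])/d[2]
def tri(c1,p1,c2,p2):
    o1,d1=ray(c1,p1);o2,d2=ray(c2,p2)
    s=np.linalg.lstsq(np.c_[d1,-d2],o2-o1,rcond=None)[0]
    a,b=o1+s[0]*d1,o2+s[1]*d2; return (a+b)/2,np.linalg.norm(a-b)
def proj(c,p):
    K,E=c; q=K@(E[:3,:3]@np.array(p)+E[:3,3]); return q[:2]/q[2]
def mask(im,lo,hi,box=None):
    h=cv2.cvtColor(im,cv2.COLOR_RGB2HSV); m=cv2.inRange(h,np.array(lo),np.array(hi))
    if box is not None:
        k=np.zeros_like(m);x0,y0,x1,y1=box;k[y0:y1,x0:x1]=1;m=m*k
    return m
def blobs(m,amin=6):
    n,l,s,c=cv2.connectedComponentsWithStats(m)
    return [(s[i,4],np.round(c[i],1).tolist(),s[i,:4].tolist(),cv2.minAreaRect(np.argwhere(l==i)[:,::-1].astype(np.float32))) for i in range(1,n) if s[i,4]>=amin]
def pose():
    s=arm.get_state(); q=s["tcp_rot"]; return s["tool_pos"],R.from_quat([q[1],q[2],q[3],q[0]]).as_matrix()
def delta(p,Rm):
    "shift (mm) and turn (10deg) in tool axes to reach TCP p, rotation Rm"
    t,r=pose(); return np.round(r.T@(np.array(p)-t)*1000,1),np.round(np.degrees(R.from_matrix(r.T@Rm).as_rotvec())/10,3)
E
python3 - <<'E'
from h import *
S=cv2.imread("pics/scene0.png")[:,:,::-1].copy();D=cv2.imread("pics/side0.png")[:,:,::-1].copy()
def show(t,m): 
    for b in blobs(m): print(t,b[0],b[1],b[2],np.round(cv2.boxPoints(b[3]),1).tolist())
show("S yel",mask(S,(20,120,80),(35,255,255),(380,190,470,260)))
show("D yel",mask(D,(18,120,80),(35,255,255),(120,290,210,360)))
for t,I,b in(("S",S,(290,205,340,290)),("D",D,(190,190,290,260))):
    show(t+" red",mask(I,(0,200,90),(4,255,255),b)); show(t+" org",mask(I,(5,120,90),(22,255,255),b))
show("S brass",mask(S,(10,90,60),(28,255,255),(205,190,250,240)))
show("D brass",mask(D,(10,90,60),(28,255,255),(300,150,340,190)))
a=cv2.resize(S[185:290,200:480],None,fx=2.8,fy=2.8,interpolation=2);b=cv2.resize(D[140:375,60:400],None,fx=1.25,fy=1.25)
c=np.zeros((590,790,3),np.uint8);c[:a.shape[0],:a.shape[1]]=a[:, :790];c[295:295+b.shape[0],:b.shape[1]]=b[:295];cv2.imwrite("pics/c1.png",c[:,:,::-1])
E
```

```text
S yel 114 [421.2, 214.5] [405, 211, 34, 14] [[404.6000061035156, 222.89999389648438], [405.1000061035156, 210.10000610351562], [438.3999938964844, 211.1999969482422], [438.0, 224.0]]
D yel 473 [163.5, 324.9] [134, 301, 54, 44] [[132.89999389648438, 331.79998779296875], [172.5, 296.0], [188.1999969482422, 313.29998779296875], [148.60000610351562, 349.1000061035156]]
S red 15 [310.7, 237.7] [309, 236, 5, 4] [[309.0, 239.0], [309.0, 236.0], [313.0, 236.0], [313.0, 239.0]]
S red 46 [312.2, 246.9] [310, 241, 5, 13] [[310.0, 241.0], [314.0, 241.0], [314.0, 253.0], [310.0, 253.0]]
S red 16 [314.0, 259.9] [312, 257, 5, 6] [[311.8999938964844, 257.79998779296875], [315.0, 257.0], [316.20001220703125, 261.70001220703125], [313.1000061035156, 262.5]]
S org 75 [310.3, 234.6] [305, 231, 12, 10] [[305.0, 231.0], [316.0, 231.0], [316.0, 240.0], [305.0, 240.0]]
D org 46 [240.2, 224.3] [236, 220, 10, 11] [[235.10000610351562, 227.39999389648438], [241.1999969482422, 218.1999969482422], [245.1999969482422, 220.8000030517578], [239.0, 230.0]]
D org 9 [270.9, 239.9] [269, 239, 4, 3] [[269.0, 239.0], [272.0, 239.0], [272.0, 241.0], [269.0, 241.0]]
S brass 187 [220.9, 214.6] [213, 208, 18, 15] [[210.5, 215.5], [223.5, 202.5], [232.5, 211.5], [219.5, 224.5]]
D brass 63 [316.7, 168.1] [312, 163, 11, 10] [[310.3999938964844, 169.0], [318.6000061035156, 162.5], [322.79998779296875, 167.8000030517578], [314.6000061035156, 174.3000030517578]]
```

View pics/c1.png

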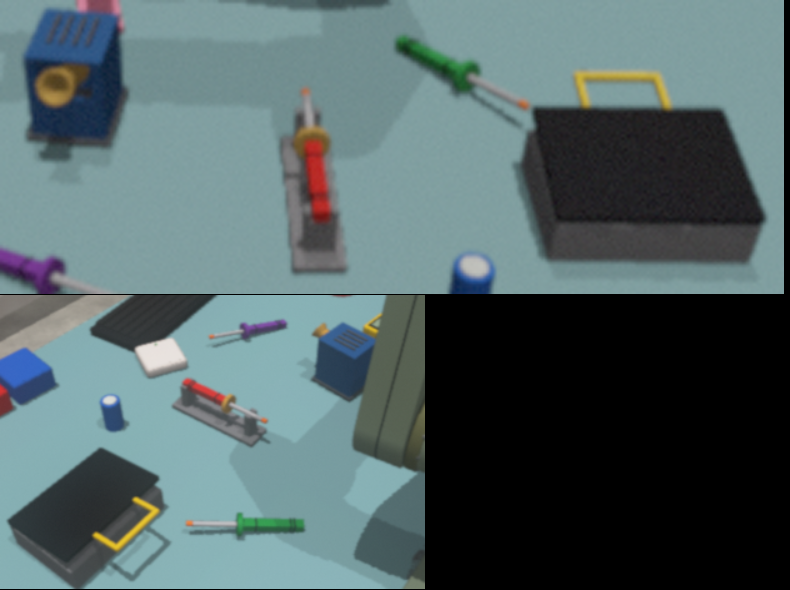

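The crop confirms it: the rod with the red handle is in the grey cradle, with its tip towards the robot. The bar's ends are at scene (406,212) and (436,212.5). The tube mouth is at scene (220.4,216).

```bash
python3 - <<'E'
from h import *
np.set_printoptions(precision=4,suppress=True)
s,d=cam("scene"),cam("side")
for n,a,b in [("bar-y",(406,212.1),(185.6,314.4)),("bar+y",(435.7,212.5),(154.4,343)),("tip",(309.3,216.8),(270.9,239.9)),("collar",(311.4,235),(240.2,224.3)),("hend",(315,262),(209.6,209.6)),("mouth",(220.4,216),(315,167.5))]:
    print(n,*tri(s,a,d,b))
print("z56 tip,collar,hend",onz(s,(309.3,216.8),.056),onz(s,(311.4,235),.056),onz(s,(315,262),.064))
print("mouth z95",onz(s,(220.4,216),.095))
print("deck corners",[onz(s,(200+u/2.8,185+v/2.8),.06)for u,v in((535,109),(722,110),(762,220),(552,221))])
print("meter",onz(s,(169,212),.03),"cap",onz(s,(369,281),.065),"puck",onz(s,(288,312),.025))
for n in("scene","side"):print(n,-cam(n)[1][:3,:3].T@cam(n)[1][:3,3])
K,E=cam("wrist");p,r=pose();print("wrist cam in tool",r.T@(-E[:3,:3].T@E[:3,3]-p), (E[:3,:3]@r),K[0])
E
```

```text
bar-y [0.435  0.2284 0.0817] 0.0015072979124054315
bar+y [0.4345 0.3096 0.0835] 0.00701095818053622
tip [ 0.442  -0.0454  0.0609] 0.000797118579164557
collar [ 0.5268 -0.0412  0.0634] 0.0015998881887332843
hend [ 0.6226 -0.0372  0.0569] 0.005827529137933881
mouth [ 0.4915 -0.2931  0.0951] 0.0024028852569461896
z56 tip,collar,hend [ 0.4352 -0.0454  0.056 ] [ 0.5173 -0.0413  0.056 ] [ 0.6323 -0.0354  0.064 ]
mouth z95 [ 0.4928 -0.292   0.095 ]
deck corners [array([0.4642, 0.185 , 0.06  ]), array([0.4582, 0.3746, 0.06  ]), array([0.6186, 0.3619, 0.06  ]), array([0.6272, 0.1716, 0.06  ])]
meter [ 0.3944 -0.4682  0.03  ] cap [0.6939 0.0914 0.065 ] puck [ 0.761  -0.0999  0.025 ]
scene [ 1.4084 -0.0981  0.7965]
side [-0.0227  0.5888  0.8281]
wrist cam in tool [ 0.075   0.0001 -0.1794] [[ 0.0003  1.     -0.0008]
 [-0.9663  0.     -0.2574]
 [-0.2574  0.0009  0.9663]] [328.6471   0.     280.3626]
```

```bash
python3 - <<'E'
from h import *
def down(yaw): # tool x at yaw deg, z down
    a=np.radians(yaw);x=np.array([np.cos(a),np.sin(a),0]);z=np.array([0,0,-1.]);return np.c_[x,np.cross(z,x),z]
print(delta((.57,-.33,.22),down(91.5)))
E
```

```text
(array([452.3, -95.7, -15.2]), array([-0.008, -0.009, -7.496]))
```

```bash
cat >> h.py <<'E'
def down(yaw):
    a=np.radians(yaw);x=np.array([np.cos(a),np.sin(a),0]);z=np.array([0,0,-1.]);return np.c_[x,np.cross(z,x),z]
def snap(n,f):
    c=cam(n); im=vision.snapshot(n); cv2.imwrite(f"pics/{f}.png",im[:,:,::-1]); np.savez(f"pics/{f}.npz",K=c[0],E=c[1]); return c,im
def load(f):
    z=np.load(f"pics/{f}.npz"); return (z["K"],z["E"]),cv2.imread(f"pics/{f}.png")[:,:,::-1].copy()
E
python3 -m inch '[{"dx":50,"dy":-10,"rz":-0.9},{"dx":105,"dy":-20,"rz":-1.8},{"dx":160,"dy":-32,"dz":-5,"rz":-2.7},{"dx":215,"dy":-45,"dz":-8,"rz":-3.6},{"dx":270,"dy":-57,"dz":-10,"rz":-4.5},{"dx":325,"dy":-70,"dz":-12,"rz":-5.4},{"dx":380,"dy":-80,"dz":-15,"rz":-6.3},{"dx":430,"dy":-91,"dz":-15,"rz":-7.2},{"dx":452,"dy":-96,"dz":-15,"rz":-7.5},{"dx":452,"dy":-96,"dz":-15,"rz":-7.5},{"dx":452,"dy":-96,"dz":-15,"rz":-7.5}]' 0.45
python3 - <<'E'
from h import *
snap("wrist","w1")
print(delta((.53,.02,.22),down(91.5)))
E
```

```text
(array([ 513.7, -442.6,  -14.5]), array([-0.008, -0.008, -7.495]))validation failed for argument at $[0]...
```

View pics/w1.png

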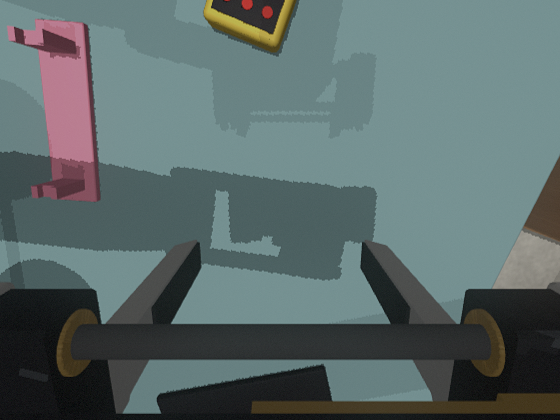

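The move was refused, since every row has to carry all six numbers. The picture shows only the start pose: the pink cradle at (70,110) and the multimeter at (250,15). I'll retry with full rows.

```bash

python3 -m inch '[{"dx":50,"dy":-10,"dz":0,"rx":0,"ry":0,"rz":-0.9},{"dx":105,"dy":-20,"dz":0,"rx":0,"ry":0,"rz":-1.8},{"dx":160,"dy":-32,"dz":-5,"rx":0,"ry":0,"rz":-2.7},{"dx":215,"dy":-45,"dz":-8,"rx":0,"ry":0,"rz":-3.6},{"dx":270,"dy":-57,"dz":-10,"rx":0,"ry":0,"rz":-4.5},{"dx":325,"dy":-70,"dz":-12,"rx":0,"ry":0,"rz":-5.4},{"dx":380,"dy":-80,"dz":-15,"rx":0,"ry":0,"rz":-6.3},{"dx":430,"dy":-91,"dz":-15,"rx":0,"ry":0,"rz":-7.2},{"dx":452,"dy":-96,"dz":-15,"rx":0,"ry":0,"rz":-7.5},{"dx":452,"dy":-96,"dz":-15,"rx":0,"ry":0,"rz":-7.5},{"dx":452,"dy":-96,"dz":-15,"rx":0,"ry":0,"rz":-7.5}]' 0.45 && python3 - <<'E'
from h import *
c,im=snap("wrist","w2")
for b in blobs(mask(im,(10,90,40),(28,255,255)),60): print(b[:3])
print(np.round(proj(c,(.492,-.2925,.095)),1))
print(delta((.53,.02,.22),down(91.5)))
E
```

```text
clock: 1.52
tool_pos: [0.5683, -0.3314, 0.2201]
tcp_rot: [-0.0, 0.698, 0.716, -0.001]
ft_force: [-0.4, 0.3, -0.3]
grip_width: 0.042
grasp_force: 0.0
(np.int32(76), [415.8, 79.5], [410, 75, 12, 11])
(np.int32(1423), [190.0, 163.1], [166, 145, 48, 41])
(np.int32(2597), [130.1, 272.9], [65, 256, 135, 65])
(np.int32(748), [183.8, 343.2], [176, 309, 21, 68])
(np.int32(731), [377.0, 343.7], [365, 309, 21, 68])
(np.int32(5487), [330.3, 405.4], [122, 393, 377, 21])
[198.4 160.3]
(array([ 3.525e+02, -2.970e+01,  3.000e-01]), array([-0.006,  0.   , -0.012]))
```

```bash

python3 -m inch '[{"dx":60,"dy":-5,"dz":0,"rx":0,"ry":0,"rz":0},{"dx":120,"dy":-10,"dz":0,"rx":0,"ry":0,"rz":0},{"dx":180,"dy":-15,"dz":0,"rx":0,"ry":0,"rz":0},{"dx":240,"dy":-20,"dz":0,"rx":0,"ry":0,"rz":0},{"dx":300,"dy":-30,"dz":0,"rx":0,"ry":0,"rz":0},{"dx":352,"dy":-30,"dz":0,"rx":0,"ry":0,"rz":0},{"dx":352,"dy":-30,"dz":0,"rx":0,"ry":0,"rz":0},{"dx":352,"dy":-30,"dz":0,"rx":0,"ry":0,"rz":0}]' && python3 - <<'E'
from h import *
c,im=snap("wrist","w3")
for n,b in(("yel/org",mask(im,(8,90,40),(33,255,255))),("red",mask(im,(0,190,60),(4,255,255)))):
  for b in blobs(b,60): print(n,b[:3])
for q in((.44,-.0454,.056),(.52,-.0413,.056),(.435,.269,.0825)):print(np.round(proj(c,q),1))
_,a=load("w2")
m=np.zeros((600,800,3),np.uint8);m[:,:800]=cv2.resize(im,(800,600));m[390:600,0:240]=cv2.resize(a[120:190,150:230],(240,210),interpolation=2)
cv2.imwrite("pics/m3.png",m[:,:,::-1])
E
```

```text
clock: 2.58
tool_pos: [0.53, 0.0192, 0.2207]
tcp_rot: [0.0, 0.698, 0.716, -0.0]
ft_force: [0.9, 0.1, -0.3]
grip_width: 0.0422
grasp_force: 0.0
yel/org (np.int32(94), [171.4, 28.6], [166, 23, 12, 13])
yel/org (np.int32(244), [271.6, 249.5], [268, 234, 8, 33])
yel/org (np.int32(69), [201.2, 252.5], [197, 249, 9, 8])
yel/org (np.int32(738), [183.8, 343.5], [176, 309, 21, 68])
yel/org (np.int32(727), [377.0, 343.4], [365, 309, 21, 68])
yel/org (np.int32(5465), [330.9, 405.4], [122, 393, 378, 21])
[198.  248.8]
[269.5 247.1]
[ 168.  -109.6]
```

View pics/m3.png

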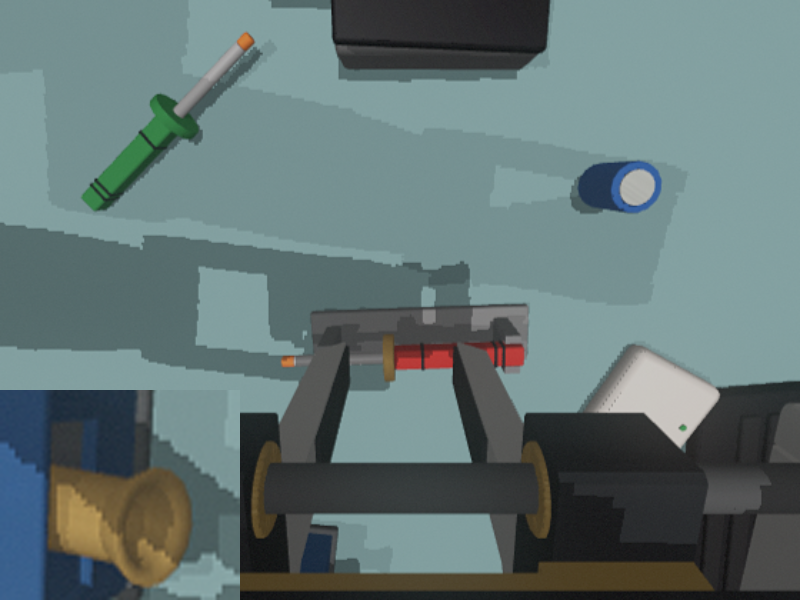

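The rod lies along image x: its tip is at raw (197,252.5) and its collar at (271.6,249.5). The reader is at the top and the puck and capacitor are clear. In the inset the tube rim centre is at raw (202,165.7) and the tube meets the housing at about (167.3,159.3). Now I'll compute positions.

```bash
python3 - <<'E'
from h import *
np.set_printoptions(precision=4,suppress=True)
c2,_=load("w2");c3,im=load("w3")
print("mouth",onz(c2,(202,165.7),.095),"base",onz(c2,(167.3,159.3),.081))
s=cam("scene");print("tri mouth",tri(c2,(202,165.7),s,(220.4,216)))
t=onz(c3,(197,252.7),.056);co=onz(c3,(271.6,249.5),.056);print("tip,collar",t,co)
for b in blobs(mask(im,(0,160,60),(9,255,255),(270,200,380,280)),20):print(b[:3],onz(c3,b[1],.06))
print(delta((.36,.24,.25),down(91.5)))
E
```

```text
mouth [ 0.4951 -0.2974  0.095 ] base [ 0.4586 -0.2939  0.081 ]
tri mouth (array([ 0.4953, -0.2943,  0.0969]), np.float64(0.005593335868658893))
tip,collar [ 0.4387 -0.0501  0.056 ] [ 0.5224 -0.0441  0.056 ]
(np.int32(41), [343.4, 246.9], [340, 243, 6, 12]) [ 0.6017 -0.0375  0.06  ]
(np.int32(31), [349.7, 248.5], [349, 243, 3, 13]) [ 0.6088 -0.0392  0.06  ]
(np.int32(155), [359.5, 248.9], [354, 242, 12, 14]) [ 0.6197 -0.0394  0.06  ]
(np.int32(208), [285.6, 251.6], [277, 245, 18, 13]) [ 0.538  -0.0446  0.06  ]
(np.int32(242), [306.6, 250.6], [297, 244, 20, 14]) [ 0.5612 -0.0429  0.06  ]
(array([ 225.2, -164.7,  -29.6]), array([ 0.002,  0.004, -0.009]))
```

```bash

python3 -m inch '[{"dx":40,"dy":-30,"dz":0,"rx":0,"ry":0,"rz":0},{"dx":80,"dy":-60,"dz":0,"rx":0,"ry":0,"rz":0},{"dx":120,"dy":-85,"dz":0,"rx":0,"ry":0,"rz":0},{"dx":160,"dy":-105,"dz":0,"rx":0,"ry":0,"rz":0},{"dx":175,"dy":-115,"dz":0,"rx":0,"ry":0,"rz":0},{"dx":175,"dy":-115,"dz":0,"rx":0,"ry":0,"rz":0},{"dx":175,"dy":-115,"dz":0,"rx":0,"ry":0,"rz":0}]' && python3 - <<'E'
from h import *
np.set_printoptions(precision=4,suppress=True)
c,im=snap("wrist","w4")
for b in blobs(mask(im,(22,120,60),(33,255,255)),60): print(b[:3],np.round(cv2.boxPoints(b[3]),1).tolist())
for q in((.435,.228,.0825),(.435,.3096,.0825)):print(np.round(proj(c,q),1))
E
```

```text
clock: 3.5
tool_pos: [0.4115, 0.1912, 0.2205]
tcp_rot: [0.0, 0.698, 0.716, -0.0]
ft_force: [-0.1, 0.7, -0.5]
grip_width: 0.0423
grasp_force: 0.0
(np.int32(1724), [321.6, 119.3], [304, 73, 58, 98]) [[302.29998779296875, 168.89999389648438], [305.70001220703125, 71.0999984741211], [361.20001220703125, 73.0], [357.79998779296875, 170.8000030517578]]
[305.2 163.5]
[309.3  72.5]
```

View pics/w4.png

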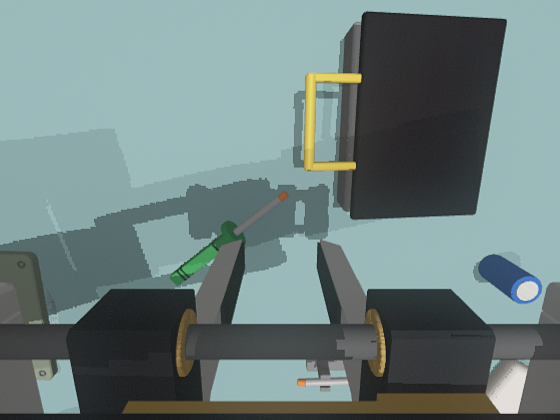

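The bar runs from (308.5,170) to (311,73), with its middle at about (310,121). The panel's front edge runs from (357,215) to (367,14). Triangulating for height.

```bash
python3 - <<'E'
from h import *
np.set_printoptions(precision=4,suppress=True)
c,im=load("w4");s,d=cam("scene"),cam("side")
for n,w,a,b in(("bar-y",(308.8,169),(405.8,212),(186,313)),("bar+y",(311,75),(436.2,212.3),(154,344))):
    print(n,"w+scene",*tri(c,w,s,a),"w+side",*tri(c,w,d,b))
# bar line in side/scene: edge rows of the yellow mask
D=cv2.imread("pics/side0.png")[:,:,::-1].copy();m=mask(D,(18,120,80),(35,255,255),(120,290,210,360))
for x in range(150,190,4):
    r=np.where(m[:,x])[0]; print(x,r.min() if len(r) else None,r.max() if len(r) else None,end=' | ')
for z in(.08,.09,.1,.11):
    p=[onz(c,q,z) for q in((308.8,169.5),(311,74))];f=[onz(c,q,z) for q in((357,215),(367,14))]
    print(z,p[0],p[1],np.linalg.norm(p[0]-p[1]),np.linalg.norm(f[0]-f[1]))
E
```

```text
bar-y w+scene [0.4392 0.2251 0.0855] 0.004063081560249154 w+side [0.4394 0.2222 0.0766] 0.0006140087031694472
bar+y w+scene [0.4373 0.3102 0.0852] 0.006216312075707282 w+side [0.4361 0.3072 0.0786] 0.0023810769855998667
150 337 343 | 154 337 344 | 158 333 340 | 162 330 337 | 166 302 333 | 170 302 329 | 174 304 325 | 178 306 321 | 182 308 318 | 186 311 314 | 0.08 [0.4389 0.2219 0.08  ] [0.4368 0.3087 0.08  ] 0.08678725444946095 0.18152443941833157
0.09 [0.438  0.2233 0.09  ] [0.4359 0.3074 0.09  ] 0.08407352994591862 0.17584840642977592
0.1 [0.4371 0.2247 0.1   ] [0.4351 0.306  0.1   ] 0.08135980544237625 0.17017237344122021
0.11 [0.4362 0.2261 0.11  ] [0.4342 0.3047 0.11  ] 0.07864608093883388 0.16449634045266456
```

```bash
python3 - <<'E'
from h import *
print(delta((.438,.2665,.061),down(91.4)))
E
```

```text
(array([ 74.8,  28.4, 159.4]), array([0.001, 0.003, 0.002]))
```

```bash

python3 -m inch '[{"dx":38,"dy":14,"dz":0,"rx":0,"ry":0,"rz":0},{"dx":75,"dy":28,"dz":20,"rx":0,"ry":0,"rz":0},{"dx":75,"dy":28,"dz":60,"rx":0,"ry":0,"rz":0},{"dx":75,"dy":28,"dz":100,"rx":0,"ry":0,"rz":0},{"dx":75,"dy":28,"dz":135,"rx":0,"ry":0,"rz":0},{"dx":75,"dy":28,"dz":159,"rx":0,"ry":0,"rz":0},{"dx":75,"dy":28,"dz":159,"rx":0,"ry":0,"rz":0},{"dx":75,"dy":28,"dz":159,"rx":0,"ry":0,"rz":0}]' && python3 -m inch '[{"dx":0,"dy":0,"dz":0,"rx":0,"ry":0,"rz":0},{"dx":0,"dy":0,"dz":0,"rx":0,"ry":0,"rz":0},{"dx":0,"dy":0,"dz":0,"rx":0,"ry":0,"rz":0},{"dx":0,"dy":0,"dz":0,"rx":0,"ry":0,"rz":0},{"dx":0,"dy":0,"dz":0,"rx":0,"ry":0,"rz":0}]' 0
```

```text
clock: 4.55
tool_pos: [0.4379, 0.268, 0.0624]
tcp_rot: [0.0, 0.698, 0.716, 0.001]
ft_force: [-0.5, -0.4, 0.3]
grip_width: 0.0422
grasp_force: 0.0
clock: 5.18
tool_pos: [0.4367, 0.2683, 0.0617]
tcp_rot: [0.0, 0.697, 0.717, 0.0]
ft_force: [0.4, -0.3, 1.2]
grip_width: 0.009
grasp_force: 30.0
```

```bash

python3 -m inch '[{"dx":0,"dy":2.5,"dz":-13,"rx":0,"ry":0,"rz":0},{"dx":0,"dy":6,"dz":-25,"rx":0,"ry":0,"rz":0},{"dx":0,"dy":10.5,"dz":-38,"rx":0,"ry":0,"rz":0},{"dx":0,"dy":16,"dz":-50.5,"rx":0,"ry":0,"rz":0},{"dx":0,"dy":23,"dz":-63,"rx":0,"ry":0,"rz":0},{"dx":0,"dy":30,"dz":-74.5,"rx":0,"ry":0,"rz":0},{"dx":0,"dy":38,"dz":-86,"rx":0,"ry":0,"rz":0},{"dx":0,"dy":47,"dz":-96,"rx":0,"ry":0,"rz":0},{"dx":0,"dy":47,"dz":-96,"rx":0,"ry":0,"rz":0}]'
```

```text
clock: 6.3
tool_pos: [0.4843, 0.2694, 0.1592]
tcp_rot: [0.0, 0.698, 0.717, 0.0]
ft_force: [-1.5, -1.3, 2.1]
grip_width: 0.009
grasp_force: 30.0
```

```bash

python3 -m inch '[{"dx":0,"dy":10,"dz":-10,"rx":0,"ry":0,"rz":0},{"dx":0,"dy":20.5,"dz":-19,"rx":0,"ry":0,"rz":0},{"dx":0,"dy":32,"dz":-27,"rx":0,"ry":0,"rz":0},{"dx":0,"dy":43.5,"dz":-34.5,"rx":0,"ry":0,"rz":0},{"dx":0,"dy":56,"dz":-41,"rx":0,"ry":0,"rz":0},{"dx":0,"dy":68.5,"dz":-46.5,"rx":0,"ry":0,"rz":0},{"dx":0,"dy":82,"dz":-51,"rx":0,"ry":0,"rz":0},{"dx":0,"dy":95,"dz":-54.5,"rx":0,"ry":0,"rz":0},{"dx":0,"dy":113,"dz":-57.5,"rx":0,"ry":0,"rz":0},{"dx":0,"dy":126,"dz":-59,"rx":0,"ry":0,"rz":0},{"dx":0,"dy":135.5,"dz":-59,"rx":0,"ry":0,"rz":0},{"dx":0,"dy":135.5,"dz":-59,"rx":0,"ry":0,"rz":0}]'
python3 - <<'E'
from h import *
np.set_printoptions(precision=4,suppress=True)
c,im=snap("side","s5"); c2,i2=snap("scene","sc5")
a=cv2.resize(im[180:380,40:240],(400,400),interpolation=2);b=cv2.resize(i2[130:290,360:500],(350,400),interpolation=2)
cv2.imwrite("pics/m5.png",np.hstack([a,b])[:,:,::-1])
E
```

```text
clock: 7.8
tool_pos: [0.6217, 0.2724, 0.2181]
tcp_rot: [0.002, 0.698, 0.716, 0.002]
ft_force: [0.7, -2.3, 4.2]
grip_width: 0.0088
grasp_force: 30.0
```

View pics/m5.png

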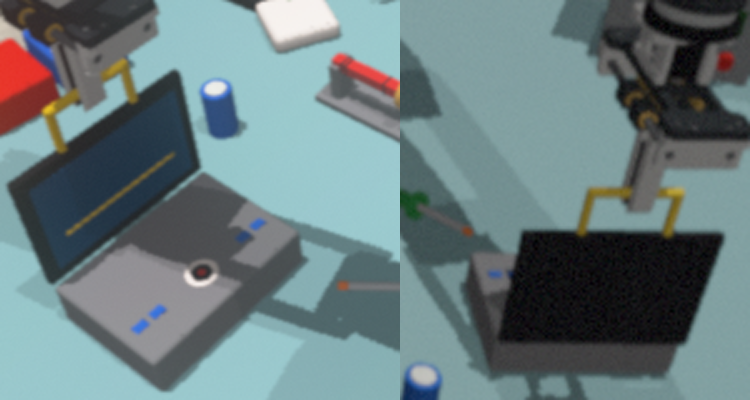

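The display stands about upright, with its bar in the fingers. The reading eye is at raw side pixel (141,315.5). Checking the lean against the eye.

```bash
python3 - <<'E'
from h import *
np.set_printoptions(precision=4,suppress=True)
c,im=load("s5")
print("eye",onz(c,(141,315.5),.05))
for b in blobs(mask(im,(0,120,60),(8,255,255),(120,300,165,330))+mask(im,(170,90,60),(180,255,255),(120,300,165,330)),2):print(b[:3],onz(c,b[1],.05))
m=mask(im,(18,120,80),(35,255,255),(40,200,120,265));print([b[:3] for b in blobs(m,15)])
p,_=pose();print(p, "bar px",proj(c,(p[0],p[1],.235)))
E
```

```text
eye [0.5201 0.2666 0.05  ]
(np.int32(11), [140.4, 315.6], [139, 314, 4, 4]) [0.5208 0.2675 0.05  ]
[(np.int32(115), [100.3, 218.4], [91, 210, 18, 22]), (np.int32(164), [68.9, 237.9], [61, 225, 18, 32])]
[0.6214 0.2724 0.2181] bar px [ 82.5538 224.4603]
```

```bash

python3 -m inch '[{"dx":0,"dy":0,"dz":0,"rx":0,"ry":0,"rz":0},{"dx":0,"dy":0,"dz":0,"rx":0,"ry":0,"rz":0},{"dx":0,"dy":0,"dz":0,"rx":0,"ry":0,"rz":0},{"dx":0,"dy":0,"dz":-30,"rx":0,"ry":0,"rz":0},{"dx":0,"dy":0,"dz":-80,"rx":0,"ry":0,"rz":0},{"dx":0,"dy":0,"dz":-80,"rx":0,"ry":0,"rz":0}]' 0.45
python3 - <<'E'
from h import *
c,im=snap("side","s6")
m=mask(im,(18,120,80),(35,255,255),(40,190,120,265));print([b[:3] for b in blobs(m,15)])
print(proj(c,(.6205,.23,.235)),proj(c,(.6205,.31,.235)))
print(delta((.63,-.29,.26),down(180)))
E
```

```text
clock: 8.65
tool_pos: [0.6213, 0.2744, 0.3025]
tcp_rot: [0.002, 0.697, 0.717, 0.005]
ft_force: [-0.3, 0.0, 0.5]
grip_width: 0.0424
grasp_force: 0.0
[(np.int32(327), [81.7, 229.0], [61, 210, 48, 47])]
[102.42607264 212.22897815] [ 64.55357328 236.3386699 ]
(array([-564. ,   -5.7,   38.2]), array([ 0.032,  0.015, -8.842]))
```

```bash

python3 -m inch '[{"dx":-57,"dy":0,"dz":0,"rx":0,"ry":0,"rz":-0.9},{"dx":-114,"dy":0,"dz":0,"rx":0,"ry":0,"rz":-1.8},{"dx":-171,"dy":0,"dz":0,"rx":0,"ry":0,"rz":-2.7},{"dx":-228,"dy":0,"dz":10,"rx":0,"ry":0,"rz":-3.6},{"dx":-285,"dy":0,"dz":15,"rx":0,"ry":0,"rz":-4.5},{"dx":-342,"dy":0,"dz":20,"rx":0,"ry":0,"rz":-5.4},{"dx":-399,"dy":-5,"dz":25,"rx":0,"ry":0,"rz":-6.3},{"dx":-456,"dy":-5,"dz":30,"rx":0,"ry":0,"rz":-7.2},{"dx":-513,"dy":-5,"dz":35,"rx":0,"ry":0,"rz":-8.1},{"dx":-564,"dy":-5,"dz":38,"rx":0,"ry":0,"rz":-8.85},{"dx":-564,"dy":-5,"dz":38,"rx":0,"ry":0,"rz":-8.85},{"dx":-564,"dy":-5,"dz":38,"rx":0,"ry":0,"rz":-8.85}]'
python3 - <<'E'
from h import *
c,im=snap("wrist","w7")
x,y=proj(c,(.494,-.295,.095));print(x,y)
for n,m in(("brass",mask(im,(10,90,40),(28,255,255))),("red",mask(im,(0,160,60),(5,255,255))),("blue",mask(im,(105,100,20),(125,255,255)))):
  for b in blobs(m,80): print(n,b[:3],np.round(cv2.boxPoints(b[3]),1).tolist())
x0,y0=max(0,int(x)-70),max(0,int(y)-90)
a=im[y0:y0+140,x0:x0+140];cv2.imwrite("pics/c7.png",cv2.resize(a,(560,560),interpolation=2)[:,:,::-1]);print(x0,y0)
E
```

```text
clock: 10.2
tool_pos: [0.6285, -0.2898, 0.2565]
tcp_rot: [-0.001, 0.0, 1.0, 0.001]
ft_force: [0.9, 0.6, -0.7]
grip_width: 0.0425
grasp_force: 0.0
274.83346698669214 57.79870088431336
brass (np.int32(1782), [122.0, 28.0], [73, 0, 81, 47]) [[73.0, 46.0], [73.0, 0.0], [153.0, 0.0], [153.0, 46.0]]
brass (np.int32(101), [513.1, 11.9], [508, 7, 11, 11]) [[508.0, 7.0], [518.0, 7.0], [518.0, 17.0], [508.0, 17.0]]
brass (np.int32(1428), [273.7, 46.0], [254, 21, 38, 49]) [[254.0, 21.0], [291.0, 21.0], [291.0, 69.0], [254.0, 69.0]]
brass (np.int32(309), [505.1, 92.9], [485, 88, 41, 11]) [[484.3999938964844, 90.5999984741211], [524.7999877929688, 86.69999694824219], [525.5999755859375, 95.0], [485.20001220703125, 98.80000305175781]]
brass (np.int32(737), [183.7, 343.5], [176, 309, 21, 68]) [[173.3000030517578, 375.6000061035156], [178.5, 308.1000061035156], [197.0, 309.5], [191.8000030517578, 377.0]]
brass (np.int32(739), [377.1, 343.4], [365, 309, 21, 68]) [[364.0, 309.5], [382.20001220703125, 308.1000061035156], [387.29998779296875, 375.5], [369.0, 376.8999938964844]]
brass (np.int32(5672), [3
[... 386 characters left out ...]
06.20001220703125, 169.10000610351562]]
red (np.int32(1906), [37.0, 174.7], [0, 137, 77, 77]) [[0.0, 213.0], [0.0, 137.0], [76.0, 137.0], [76.0, 213.0]]
red (np.int32(141), [498.5, 181.2], [492, 176, 14, 12]) [[492.0, 176.0], [505.0, 176.0], [505.0, 187.0], [492.0, 187.0]]
blue (np.int32(2800), [278.3, 17.7], [232, 0, 90, 49]) [[232.0, 0.0], [321.0, 0.0], [321.0, 48.0], [232.0, 48.0]]
blue (np.int32(389), [551.6, 227.2], [541, 214, 19, 28]) [[541.0, 214.0], [559.0, 214.0], [559.0, 241.0], [541.0, 241.0]]
blue (np.int32(461), [518.9, 378.1], [509, 360, 21, 41]) [[506.70001220703125, 397.20001220703125], [515.9000244140625, 357.0], [529.0999755859375, 360.0], [520.0, 400.20001220703125]]
204 0
```

View pics/c7.png

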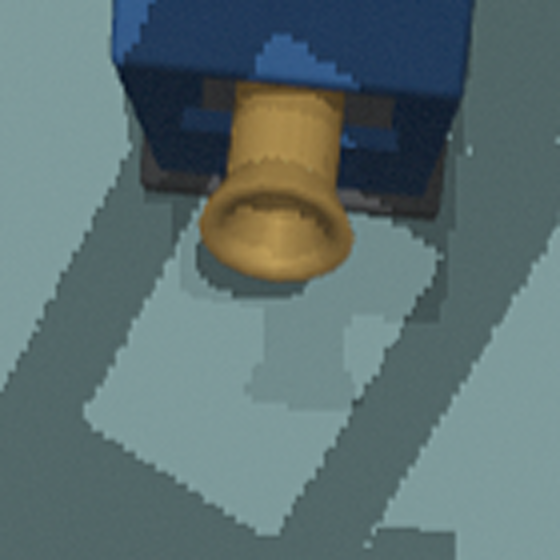

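The rim's left and right extremes are at raw (254,55.5) and (292,59), so its centre is about (273.2,56.6). The housing's top front edge runs from (233.5,16.3) to (320.3,24.3).

```bash
python3 - <<'E'
from h import *
np.set_printoptions(precision=4,suppress=True)
c,im=load("w7");s=cam("scene");c2,_=load("w2")
L,Rr=onz(c,(254,55.5),.095),onz(c,(292,59),.095);print(L,Rr,np.linalg.norm(L-Rr),np.degrees(np.arctan2(*(Rr-L)[[0,1]])))
A,B=onz(c,(233.5,16.3),.108),onz(c,(320.3,24.3),.108);print(A,B,np.linalg.norm(A-B),np.degrees(np.arctan2(*(B-A)[[0,1]])))
M=onz(c,(273.2,56.6),.095);print("mouth",M,"tube",onz(c,(276.5,21),.081))
print(tri(c,(273.2,56.6),c2,(202,165.7)))
t=onz(c,(505.1,92.9),.056);g=[onz(c,q,.06) for q in((506.5,106.6),(502.5,143.2),(498.5,181.2))];print("collar",t,g)
print(delta((.5764,-.0417,.037),down(183.5)))
E
```

```text
[ 0.492  -0.3149  0.095 ] [ 0.4951 -0.2786  0.095 ] 0.036426225877985684 4.82035235652772
[ 0.4622 -0.3316  0.108 ] [ 0.4686 -0.2539  0.108 ] 0.07797236695667871 4.687119430361487
mouth [ 0.4929 -0.2966  0.095 ] tube [ 0.4587 -0.2934  0.081 ]
(array([ 0.4938, -0.2971,  0.094 ]), np.float64(0.0023076617337589676))
collar [ 0.5224 -0.0437  0.056 ] [array([ 0.5369, -0.0423,  0.06  ]), array([ 0.5762, -0.0398,  0.06  ]), array([ 0.6194, -0.0369,  0.06  ])]
(array([ 51.8, 247.2, 220.8]), array([ 0.011, -0.009, -0.342]))
```

```bash

python3 -m inch '[{"dx":12,"dy":60,"dz":0,"rx":0,"ry":0,"rz":-0.1},{"dx":25,"dy":120,"dz":10,"rx":0,"ry":0,"rz":-0.2},{"dx":40,"dy":180,"dz":30,"rx":0,"ry":0,"rz":-0.35},{"dx":52,"dy":230,"dz":60,"rx":0,"ry":0,"rz":-0.35},{"dx":52,"dy":247.5,"dz":110,"rx":0,"ry":0,"rz":-0.35},{"dx":52,"dy":247.5,"dz":150,"rx":0,"ry":0,"rz":-0.35},{"dx":52,"dy":247.5,"dz":150,"rx":0,"ry":0,"rz":-0.35},{"dx":52,"dy":247.5,"dz":150,"rx":0,"ry":0,"rz":-0.35}]'
python3 - <<'E'
from h import *
np.set_printoptions(precision=4,suppress=True)
c,im=snap("wrist","w8")
for b in blobs(mask(im,(0,160,60),(5,255,255),(200,150,360,420)),30)+blobs(mask(im,(10,90,40),(28,255,255),(200,60,360,300)),30): print(b[:3],onz(c,b[1],.06))
print(delta((.5765,-.041,.037),down(183.6)))
E
```

```text
clock: 11.25
tool_pos: [0.578, -0.0429, 0.1102]
tcp_rot: [0.001, -0.031, 1.0, -0.0]
ft_force: [1.3, -1.2, 0.6]
grip_width: 0.0424
grasp_force: 0.0
(np.int32(610), [283.5, 173.4], [273, 159, 22, 29]) [ 0.5382 -0.0434  0.06  ]
(np.int32(1284), [283.1, 223.8], [273, 192, 22, 70]) [ 0.5752 -0.0413  0.06  ]
(np.int32(76), [283.3, 267.3], [273, 265, 21, 5]) [ 0.6097 -0.0389  0.06  ]
(np.int32(310), [283.1, 280.3], [273, 273, 21, 16]) [ 0.6206 -0.0383  0.06  ]
(np.int32(716), [283.4, 151.3], [258, 144, 52, 16]) [ 0.5229 -0.0445  0.06  ]
(array([ 2.4,  2.6, 74. ]), array([-0.007,  0.024, -0.003]))
```

```bash

python3 -m inch '[{"dx":2,"dy":2,"dz":25,"rx":0,"ry":0,"rz":0},{"dx":2,"dy":2,"dz":50,"rx":0,"ry":0,"rz":0},{"dx":2,"dy":2,"dz":74,"rx":0,"ry":0.02,"rz":0},{"dx":2,"dy":2,"dz":74,"rx":0,"ry":0.02,"rz":0},{"dx":2,"dy":2,"dz":74,"rx":0,"ry":0.02,"rz":0}]' && python3 -m inch '[{"dx":0,"dy":0,"dz":0,"rx":0,"ry":0,"rz":0},{"dx":0,"dy":0,"dz":0,"rx":0,"ry":0,"rz":0},{"dx":0,"dy":0,"dz":0,"rx":0,"ry":0,"rz":0},{"dx":0,"dy":0,"dz":0,"rx":0,"ry":0,"rz":0}]' 0 && python3 -m inch '[{"dx":0,"dy":0,"dz":-15,"rx":0,"ry":0,"rz":0},{"dx":0,"dy":0,"dz":-60,"rx":0,"ry":0,"rz":0},{"dx":0,"dy":0,"dz":-110,"rx":0,"ry":0,"rz":0},{"dx":0,"dy":0,"dz":-160,"rx":0,"ry":0,"rz":0},{"dx":0,"dy":0,"dz":-160,"rx":0,"ry":0,"rz":0},{"dx":0,"dy":0,"dz":-160,"rx":0,"ry":0,"rz":0}]'
python3 - <<'E'
from h import *
np.set_printoptions(precision=4,suppress=True)
c,im=snap("wrist","w9");p,r=pose();K,E=c
# rod points on the tool plane y=0: intersect at grasp height plane (tool z=-19mm)
def tool(px,z=-.019):
    o,d=ray(c,px);o=r.T@(o-p);d=r.T@d;return o+d*(z-o[2])/d[2]
for n,m in(("red",mask(im,(0,160,60),(5,255,255),(200,100,360,420))),("brass/orange",mask(im,(5,90,40),(28,255,255),(200,0,360,300)))):
  for b in blobs(m,20): print(n,b[:3],tool(b[1]))
print("pred tip/collar px",proj(c,p+r@[.138,0,-.019]),proj(c,p+r@[.054,0,-.019]))
E
```

```text
clock: 11.92
tool_pos: [0.5767, -0.0421, 0.0367]
tcp_rot: [0.0, -0.031, 1.0, -0.001]
ft_force: [-0.3, 0.2, 0.3]
grip_width: 0.0423
grasp_force: 0.0
clock: 12.42
tool_pos: [0.5752, -0.0415, 0.035]
tcp_rot: [-0.001, -0.031, 1.0, -0.0]
ft_force: [-0.5, 0.2, 2.0]
grip_width: 0.0155
grasp_force: 30.0
clock: 13.18
tool_pos: [0.5744, -0.0413, 0.1934]
tcp_rot: [-0.003, -0.031, 1.0, 0.0]
ft_force: [-1.4, -0.1, -2.3]
grip_width: 0.0163
grasp_force: 30.0
red (np.int32(829), [281.8, 201.0], [265, 184, 32, 39]) [ 0.0356  0.0003 -0.019 ]
red (np.int32(2500), [280.8, 279.7], [265, 229, 32, 95]) [-0.008  -0.0001 -0.019 ]
red (np.int32(50), [280.0, 360.5], [267, 360, 27, 2]) [-0.0596 -0.0006 -0.019 ]
brass/orange (np.int32(1673), [280.5, 171.1], [243, 159, 76, 26]) [ 0.0508 -0.0003 -0.019 ]
pred tip/collar px [281.3326 -33.9709] [281.167  164.5949]
```

```bash
cat >> h.py <<'E'
psi=np.radians(-4.7);hd=np.array([np.cos(psi),np.sin(psi),0]);s25,c25=np.sin(np.radians(25)),np.cos(np.radians(25))
ax=c25*hd+[0,0,s25];M=np.array([.4935,-.297,.095])
tz=s25*hd-[0,0,c25];RT=np.c_[-ax,np.cross(tz,-ax),tz]
GX=np.array([.0567,0,-.021])  # stop face in tool frame
E
python3 - <<'E'
from h import *
np.set_printoptions(precision=4,suppress=True)
p,r=pose();cs,S=snap("scene","s9");cd,D=snap("side","d9")
pts=[p+r@[x,0,-.021] for x in(.1367,.0527,-.05)]
for c,I in((cs,S),(cd,D)):
    q=[proj(c,x) for x in pts];print("pred tip,collar,end",np.round(q,1).tolist())
    x0,y0=(np.min(q,0)-15).astype(int);x1,y1=(np.max(q,0)+15).astype(int)
    for n,m in(("red",mask(I,(0,190,70),(4,255,255),(x0,y0,x1,y1))),("org",mask(I,(5,110,80),(24,255,255),(x0,y0,x1,y1)))):
        for b in blobs(m,3):print(n,b[:3])
for d in(.11,):print("turn to",delta(M+d*ax-RT@GX,RT), M+d*ax-RT@GX)
E
```

```text
pred tip,collar,end [[310.4, 170.2], [313.2, 187.7], [317.1, 212.4]]
red (np.int32(88), [316.4, 201.7], [314, 187, 6, 26])
org (np.int32(28), [312.8, 166.4], [306, 166, 17, 2])
org (np.int32(3), [330.0, 166.0], [329, 166, 3, 1])
org (np.int32(37), [317.0, 185.2], [314, 181, 6, 10])
pred tip,collar,end [[275.3, 185.3], [241.7, 171.4], [203.5, 155.6]]
org (np.int32(44), [238.6, 169.0], [235, 165, 9, 9])
org (np.int32(7), [228.9, 172.3], [228, 171, 3, 3])
org (np.int32(14), [272.8, 184.6], [271, 183, 5, 4])
turn to (array([ -63. , -273.5,   44.3]), array([ 0.185, -2.545,  0.811])) [ 0.6529 -0.3101  0.1464]
```

```bash
python3 - <<'E'
from h import *
print(delta(M+.15*ax-RT@GX,RT), M+.15*ax-RT@GX)
E
```

```text
(array([ -98.7, -278.7,   27.1]), array([ 0.185, -2.545,  0.811])) [ 0.68904903 -0.31307706  0.16332273]
```

```bash

python3 -m inch '[{"dx":-25,"dy":-40,"dz":0,"rx":0.03,"ry":-0.4,"rz":0.14},{"dx":-50,"dy":-90,"dz":5,"rx":0.06,"ry":-0.9,"rz":0.28},{"dx":-75,"dy":-140,"dz":10,"rx":0.1,"ry":-1.4,"rz":0.43},{"dx":-99,"dy":-190,"dz":17,"rx":0.14,"ry":-2.0,"rz":0.6},{"dx":-99,"dy":-240,"dz":22,"rx":0.185,"ry":-2.55,"rz":0.81},{"dx":-99,"dy":-279,"dz":27,"rx":0.185,"ry":-2.55,"rz":0.81},{"dx":-99,"dy":-279,"dz":27,"rx":0.185,"ry":-2.55,"rz":0.81},{"dx":-99,"dy":-279,"dz":27,"rx":0.185,"ry":-2.55,"rz":0.81}]'
python3 - <<'E'
from h import *
np.set_printoptions(precision=4,suppress=True)
c,im=snap("wrist","w10");p,r=pose()
print("mouth px",proj(c,M),"tip px",proj(c,p+r@(GX+[.08,0,0])))
for b in blobs(mask(im,(5,90,40),(28,255,255),(180,0,380,300)),20): print(b[:3])
d,I=snap("side","d10");s,S=snap("scene","s10");print("side tip",proj(d,p+r@(GX+[.08,0,0])),"mouth",proj(d,M),"scene tip",proj(s,p+r@(GX+[.08,0,0])),proj(s,M))
a=cv2.resize(im[0:280,140:420],(400,400));b=cv2.resize(I[100:220,230:390],(400,300),interpolation=2);e=cv2.resize(S[160:280,150:310],(400,300),interpolation=2)
m=np.zeros((600,800,3),np.uint8);m[:400,:400]=a;m[:300,400:]=b;m[300:,400:]=e;cv2.imwrite("pics/m10.png",m[:,:,::-1])
print(delta(M+.15*ax-RT@GX,RT))
E
```

```text
clock: 14.32
tool_pos: [0.6904, -0.3129, 0.1649]
tcp_rot: [0.218, 0.04, 0.975, -0.008]
ft_force: [0.1, -0.8, -2.7]
grip_width: 0.0157
grasp_force: 30.0
mouth px [ 279.9379 -262.1304] tip px [281.7372 -30.6894]
(np.int32(1646), [280.4, 170.9], [243, 159, 76, 25])
side tip [295.5099 146.7491] mouth [314.8668 166.8756] scene tip [211.8658 221.6921] [218.5581 216.1131]
(array([ 3.5, -1.1,  2. ]), array([0.004, 0.029, 0.01 ]))
```

View pics/m10.png

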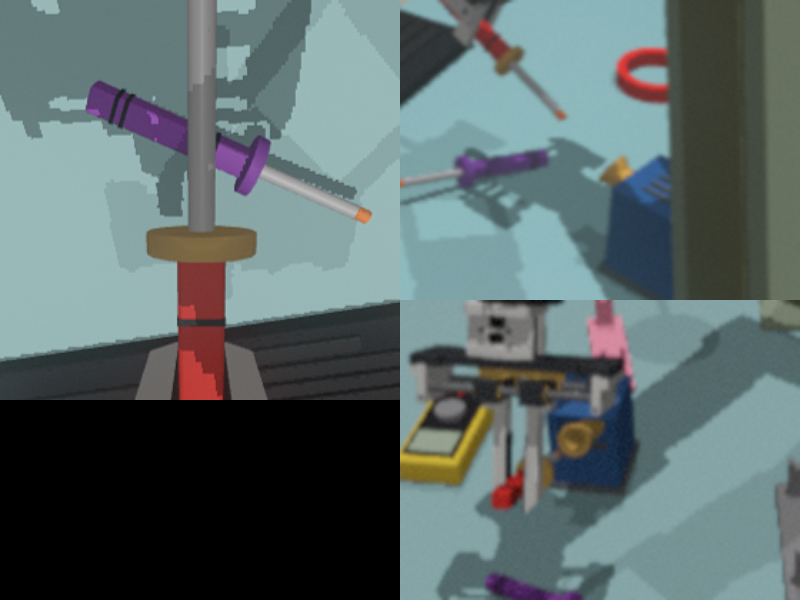

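The wrist view shows the rod straight along the tool, with its collar at raw (280,171). In the side view the tip is at raw (294,146) and the mouth at (315,168), both within 1–2 px of prediction. The flare allows for that, so I'm inserting.

```bash

python3 -m inch '[{"dx":20,"dy":-1,"dz":2,"rx":0,"ry":0.03,"rz":0.01},{"dx":40,"dy":-1,"dz":2,"rx":0,"ry":0.03,"rz":0.01},{"dx":60,"dy":-1,"dz":2,"rx":0,"ry":0.03,"rz":0.01},{"dx":80,"dy":-1,"dz":2,"rx":0,"ry":0.03,"rz":0.01},{"dx":95,"dy":-1,"dz":2,"rx":0,"ry":0.03,"rz":0.01},{"dx":95,"dy":-1,"dz":2,"rx":0,"ry":0.03,"rz":0.01},{"dx":95,"dy":-1,"dz":2,"rx":0,"ry":0.03,"rz":0.01}]'
python3 - <<'E'
from h import *
np.set_printoptions(precision=4,suppress=True)
s=arm.get_state();p,r=pose();print("force in tool",r.T@s["ft_force"],delta(M-RT@GX,RT))
E
```

```text
clock: 15.35
tool_pos: [0.6075, -0.3081, 0.1255]
tcp_rot: [0.217, 0.041, 0.975, -0.009]
ft_force: [-0.4, 1.0, -0.4]
grip_width: 0.0156
grasp_force: 30.0
force in tool [0.5649 0.9605 0.1775] (array([60. ,  1.7,  0.1]), array([-0.008,  0.014, -0.005]))
```

```bash

python3 -m inch '[{"dx":12,"dy":1,"dz":0,"rx":0,"ry":0,"rz":0},{"dx":24,"dy":1,"dz":0,"rx":0,"ry":0,"rz":0},{"dx":36,"dy":1,"dz":0,"rx":0,"ry":0,"rz":0},{"dx":48,"dy":1,"dz":0,"rx":0,"ry":0,"rz":0},{"dx":52,"dy":1,"dz":0,"rx":0,"ry":0,"rz":0},{"dx":52,"dy":1,"dz":0,"rx":0,"ry":0,"rz":0}]'
python3 - <<'E'
from h import *
np.set_printoptions(precision=4,suppress=True)
s=arm.get_state();p,r=pose();print("force in tool",r.T@s["ft_force"],"moment",r.T@s["moment"],delta(M-RT@GX,RT))
E
```

```text
clock: 16.1
tool_pos: [0.5594, -0.3031, 0.1025]
tcp_rot: [0.217, 0.041, 0.975, -0.009]
ft_force: [-0.6, -0.5, -1.6]
grip_width: 0.0157
grasp_force: 30.0
force in tool [ 1.1754 -0.5104  1.2082] moment [-0.0212  0.0993  0.0007] (array([ 6.4,  0.6, -0.2]), array([-0.004,  0.004, -0.011]))
```

Low force, and about 6 mm still to go. I'll press on gently until the collar stops.

```bash

python3 -m inch '[{"dx":3,"dy":0.5,"dz":0,"rx":0,"ry":0,"rz":0},{"dx":6,"dy":0.5,"dz":0,"rx":0,"ry":0,"rz":0},{"dx":8,"dy":0.5,"dz":0,"rx":0,"ry":0,"rz":0},{"dx":8,"dy":0.5,"dz":0,"rx":0,"ry":0,"rz":0},{"dx":8,"dy":0.5,"dz":0,"rx":0,"ry":0,"rz":0}]'
python3 - <<'E'
from h import *
np.set_printoptions(precision=4,suppress=True)
s=arm.get_state();p,r=pose();print("force in tool",r.T@s["ft_force"],"moment",r.T@s["moment"],delta(M-RT@GX,RT))
E
```

```text
clock: 16.73
tool_pos: [0.5547, -0.3025, 0.101]
tcp_rot: [0.219, 0.041, 0.975, -0.01]
ft_force: [5.9, 1.1, -1.4]
grip_width: 0.0155
grasp_force: 30.0
force in tool [-4.5993  1.5961  3.7379] moment [-0.2235 -0.9096  0.0366] (array([1.5, 0.5, 0.4]), array([-0.011,  0.032, -0.011]))
```

```bash

python3 -m inch '[{"dx":2,"dy":0,"dz":0,"rx":0,"ry":0,"rz":0},{"dx":4,"dy":0,"dz":0,"rx":0,"ry":0,"rz":0},{"dx":5,"dy":0,"dz":0,"rx":0,"ry":0,"rz":0},{"dx":5,"dy":0,"dz":0,"rx":0,"ry":0,"rz":0}]'
python3 - <<'E'
from h import *
np.set_printoptions(precision=4,suppress=True)
s=arm.get_state();p,r=pose();print("force in tool",r.T@s["ft_force"],"moment",r.T@s["moment"],delta(M-RT@GX,RT))
c,im=snap("wrist","w11");d,I=snap("side","d11");sc,S=snap("scene","s11")
for b in blobs(mask(im,(5,90,40),(28,255,255),(150,0,410,300)),20): print(b[:3])
m=np.zeros((600,800,3),np.uint8);m[:400,:400]=cv2.resize(im[0:280,140:420],(400,400));m[:300,400:]=cv2.resize(I[130:190,290:370],(400,300),interpolation=2);m[300:,400:]=cv2.resize(S[180:255,180:280],(400,300),interpolation=2);cv2.imwrite("pics/m11.png",m[:,:,::-1])
E
```

```text
clock: 17.23
tool_pos: [0.5544, -0.3029, 0.102]
tcp_rot: [0.223, 0.042, 0.974, -0.011]
ft_force: [18.0, 1.4, -2.4]
grip_width: 0.0159
grasp_force: 30.0
force in tool [-14.971    2.9694   9.9177] moment [-0.7417 -2.8439  0.2683] (array([1.7, 0.9, 1.5]), array([-0.021,  0.083, -0.021]))
(np.int32(4651), [281.8, 148.8], [244, 110, 77, 74])
```

View pics/m11.png

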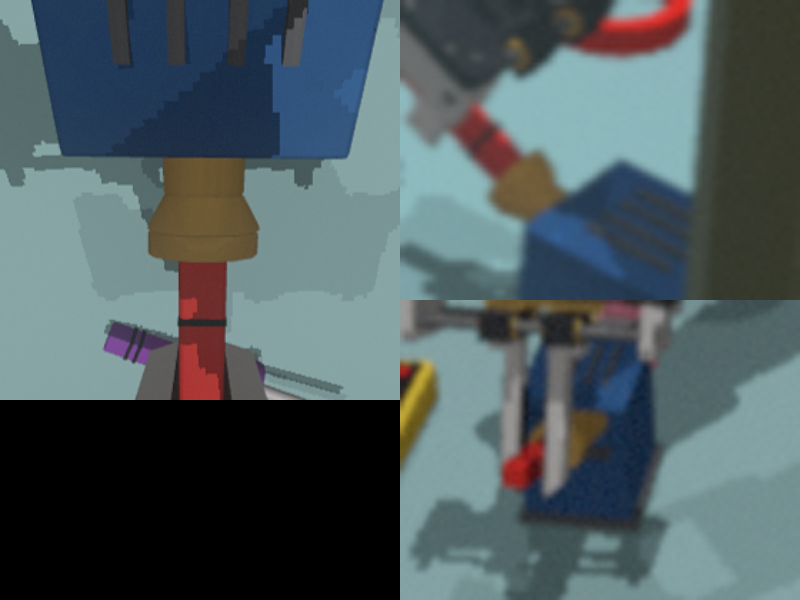

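The collar sits flush on the rim: wrist crop (203,245), with no gap in the side crop at (525,185). The contact force is 15 N, so it's fully stopped. I'm drawing the rod straight out.

```bash

python3 -m inch '[{"dx":-6,"dy":0,"dz":0,"rx":0,"ry":0,"rz":0},{"dx":-12,"dy":0,"dz":0,"rx":0,"ry":0,"rz":0},{"dx":-30,"dy":0,"dz":0,"rx":0,"ry":0,"rz":0},{"dx":-50,"dy":0,"dz":0,"rx":0,"ry":0,"rz":0},{"dx":-70,"dy":0,"dz":0,"rx":0,"ry":0,"rz":0},{"dx":-90,"dy":0,"dz":0,"rx":0,"ry":0,"rz":0},{"dx":-110,"dy":0,"dz":0,"rx":0,"ry":0,"rz":0},{"dx":-135,"dy":0,"dz":0,"rx":0,"ry":0,"rz":0},{"dx":-155,"dy":0,"dz":0,"rx":0,"ry":0,"rz":0},{"dx":-155,"dy":0,"dz":0,"rx":0,"ry":0,"rz":0}]'
python3 - <<'E'
from h import *
np.set_printoptions(precision=4,suppress=True)
c,im=snap("wrist","w12")
for n,m in(("red",mask(im,(0,160,60),(5,255,255),(200,100,360,420))),("brass",mask(im,(5,90,40),(28,255,255),(200,0,360,300)))):
  for b in blobs(m,20): print(n,b[:3])
# intermediate: level out, high, half way; then final
for q,y in(((.60,-.12,.26),130),((.473,.137,.22),70)):print(q,delta(q,down(y)))
E
```

```text
clock: 18.62
tool_pos: [0.6887, -0.3135, 0.163]
tcp_rot: [0.217, 0.04, 0.975, -0.009]
ft_force: [-0.2, -0.2, -1.1]
grip_width: 0.016
grasp_force: 30.0
red (np.int32(127), [270.7, 217.4], [265, 212, 13, 11])
red (np.int32(2806), [280.5, 277.4], [265, 229, 32, 95])
red (np.int32(49), [280.3, 360.5], [268, 360, 26, 2])
brass (np.int32(1634), [280.2, 170.9], [243, 159, 76, 25])
(0.6, -0.12, 0.26) (array([  52.2,  185.1, -132.4]), array([0.987, 2.363, 4.451]))
(0.473, 0.137, 0.22) (array([ 203.1,  430.7, -158.4]), array([ 2.289,  1.746, 10.336]))
```

```bash

python3 -m inch '[{"dx":0,"dy":15,"dz":-40,"rx":0.1,"ry":0.3,"rz":0.5},{"dx":5,"dy":50,"dz":-75,"rx":0.25,"ry":0.7,"rz":1.2},{"dx":17,"dy":85,"dz":-100,"rx":0.45,"ry":1.1,"rz":2.0},{"dx":30,"dy":120,"dz":-115,"rx":0.64,"ry":1.54,"rz":2.9},{"dx":42,"dy":153,"dz":-125,"rx":0.82,"ry":1.96,"rz":3.7},{"dx":52,"dy":185,"dz":-132,"rx":0.99,"ry":2.36,"rz":4.45},{"dx":52,"dy":185,"dz":-132,"rx":0.99,"ry":2.36,"rz":4.45},{"dx":52,"dy":185,"dz":-132,"rx":0.99,"ry":2.36,"rz":4.45}]'
python3 - <<'E'
from h import *
for q,y in(((.473,.137,.22),70),):print(q,delta(q,down(y)))
E
```

```text
clock: 19.68
tool_pos: [0.6, -0.1209, 0.2594]
tcp_rot: [0.001, 0.422, 0.906, -0.001]
ft_force: [-0.5, -0.6, -2.0]
grip_width: 0.0156
grasp_force: 30.0
(0.473, 0.137, 0.22) (array([279.3,  68.6,  38.9]), array([3.000e-03, 1.100e-02, 6.002e+00]))
```

```bash

python3 -m inch '[{"dx":40,"dy":10,"dz":0,"rx":0,"ry":0,"rz":0.85},{"dx":80,"dy":20,"dz":0,"rx":0,"ry":0,"rz":1.7},{"dx":120,"dy":30,"dz":5,"rx":0,"ry":0,"rz":2.6},{"dx":160,"dy":40,"dz":10,"rx":0,"ry":0,"rz":3.5},{"dx":200,"dy":50,"dz":20,"rx":0,"ry":0,"rz":4.4},{"dx":240,"dy":60,"dz":30,"rx":0,"ry":0,"rz":5.3},{"dx":279,"dy":69,"dz":39,"rx":0,"ry":0,"rz":6.0},{"dx":279,"dy":69,"dz":39,"rx":0,"ry":0,"rz":6.0},{"dx":279,"dy":69,"dz":39,"rx":0,"ry":0,"rz":6.0}]'
python3 - <<'E'
from h import *
np.set_printoptions(precision=4,suppress=True)
p,r=pose();tip=p+r@(GX+[.08,0,0]);print("tip pred",tip)
d,I=snap("side","d13");s,S=snap("scene","s13")
for n,c,im in(("side",d,I),("scene",s,S)):
    x,y=proj(c,tip).astype(int);print(n,x,y)
    for b in blobs(mask(im,(4,110,80),(24,255,255),(x-25,y-25,x+25,y+25)),3):print(b[:3])
x,y=proj(d,(.52,.267,.05));x,y=int(x),int(y);print("eye",x,y,[b[:3] for b in blobs(mask(I,(0,120,60),(8,255,255),(x-15,y-15,x+15,y+15)),2)])
c,im=snap("wrist","w13");print("eye px pred",proj(c,(.5205,.267,.05)))
for b in blobs(mask(im,(0,140,50),(8,255,255),(150,0,410,160))|mask(im,(170,140,50),(180,255,255),(150,0,410,160)),3):print(b[:3],onz(c,b[1],.05))
print(delta((.473,.137,.089),down(70)))
E
```

```text
clock: 20.8
tool_pos: [0.4748, 0.1367, 0.2208]
tcp_rot: [0.002, 0.819, 0.574, 0.0]
ft_force: [0.4, -0.2, -3.5]
grip_width: 0.0158
grasp_force: 30.0
tip pred [0.5216 0.2652 0.2417]
side 122 244
(np.int32(44), [105.0, 225.2], [102, 219, 7, 13])
(np.int32(36), [124.8, 243.2], [122, 240, 7, 7])
(np.int32(4), [119.2, 261.8], [118, 261, 3, 2])
(np.int32(5), [115.0, 265.0], [114, 264, 3, 3])
(np.int32(4), [111.2, 267.8], [110, 267, 3, 2])
scene 439 181
(np.int32(7), [438.3, 180.4], [437, 180, 4, 2])
eye 140 315 [(np.int32(14), [140.3, 315.5], [139, 314, 4, 4])]
eye px pred [276.8151  55.4221]
(array([ -0.4,  -2.7, 132.1]), array([ 0.018,  0.002, -0.011]))
```

```bash

python3 -m inch '[{"dx":0,"dy":-2,"dz":30,"rx":0,"ry":0,"rz":0},{"dx":0,"dy":-2,"dz":60,"rx":0,"ry":0,"rz":0},{"dx":0,"dy":-2,"dz":90,"rx":0,"ry":0,"rz":0},{"dx":0,"dy":-2,"dz":115,"rx":0,"ry":0,"rz":0},{"dx":0,"dy":-2,"dz":130,"rx":0,"ry":0,"rz":0},{"dx":0,"dy":-2,"dz":130,"rx":0,"ry":0,"rz":0},{"dx":0,"dy":-2,"dz":130,"rx":0,"ry":0,"rz":0},{"dx":0,"dy":-2,"dz":130,"rx":0,"ry":0,"rz":0}]'
python3 - <<'E'
from h import *
np.set_printoptions(precision=4,suppress=True)
p,r=pose();tip=p+r@(GX+[.08,0,0]);col=p+r@(GX-[.004,0,0]);print("tip pred",tip)
d,I=snap("side","d14");s,S=snap("scene","s14")
for n,c,im in(("side",d,I),("scene",s,S)):
  for w,q in(("tip",p+r@(GX+[.076,0,0])),("collar",col)):
    x,y=proj(c,q);print(n,w,round(x,1),round(y,1),[b[:3] for b in blobs(mask(im,(4,110,80),(20,255,255),(int(x)-14,int(y)-14,int(x)+14,int(y)+14)),3)])
m=mask(I,(18,120,80),(35,255,255),(40,190,120,265));print("bar",[b[:3] for b in blobs(m,15)])
E
```

```text
clock: 21.95
tool_pos: [0.474, 0.1385, 0.0921]
tcp_rot: [0.002, 0.819, 0.573, 0.002]
ft_force: [-0.6, 0.5, -2.0]
grip_width: 0.0162
grasp_force: 30.0
tip pred [0.5207 0.2669 0.1132]
side tip 137.3 293.5 [(np.int32(23), [137.2, 293.2], [135, 291, 6, 5])]
side collar 177.1 276.1 [(np.int32(90), [177.6, 275.1], [173, 268, 10, 16])]
scene tip 427.6 221.8 [(np.int32(8), [428.5, 221.5], [427, 221, 4, 2])]
scene collar 397.1 214.9 [(np.int32(30), [397.1, 214.0], [395, 210, 5, 10]), (np.int32(5), [386.2, 222.0], [385, 221, 3, 3])]
bar [(np.int32(369), [82.5, 227.9], [61, 209, 48, 48])]
```

The tip and collar match prediction to within 1 px, so the rod is level at about (0.521, 0.267, 0.113). That puts the tip about 63 mm over the eye, and the display hasn't moved. Handing in.

```bash
python3 -c "
from cell import arm
print(arm.close_job())"
```

```text
the job is handed in; nothing more can be done
None
```

I handed in the job with the display upright, the rod pushed to its collar stop and drawn out again, and the rod held level about 63 mm above the reading eye; I got no verdict back.

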